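# Unmould a tart on a can

### The job

Take the baked tart on the cooling rack out of its loose-bottomed tin the way a pastry cook does: rest it on the low can, the plain one whose top is about level with the rack, so that the fluted ring drops down round the can onto the marble and the tart is left level on top of the can on its base disc. Move only the tin with its tart and the low can; leave everything else where it stands, and do not press on the tart itself or tip it.

Things in the scene. Friction and masses are not known exactly. Their poses are not given: they have to be found in the camera images.
- tin_ring: fluted aluminium side ring of the tart tin, on the rack: 26 mm high, 109 mm across outside at the foot, 116 mm at the rim, 0.13 kg. A flat lip 2.5 mm thick inside its foot leaves a round opening 82 mm across; the tart's base disc only rests on that lip, loose. Pushed at the rim it slides on the wires; over a can that fits the opening it falls by its weight. Origin: centre of the underside, z up
- tart: baked almond tart stuck to its own aluminium base disc, about 0.28 kg. Disc 98 mm across and 2 mm thick; tart 102 mm across at the top, 22 to 24 mm high overall. Origin: centre of the disc's underside, 2.5 mm above the ring's origin while in the tin; z up
- low_can: closed plain steel food can, upright, 66 mm across, 56 mm high (2 mm lower than the rack's wire tops), about 0.32 kg; it fits through the opening of the ring with 8 mm to spare all round. Origin: centre of its underside, z up. It starts on the marble at the robot's left with two other plain cans
- rack: fixed wire cooling rack, 340 mm (x) by 360 mm (y); wire tops 58 mm above the marble; the wires run along its y. Origin: on the marble under its centre. Along the middle 240 mm of its +y edge a strip of marble 130 mm wide is free. A can with its axis 60 to 80 mm beyond that edge takes over a tin slid off the wires before it can tip, and lets the ring fall clear of the rack
- rack_edge (a point): middle of the rack's +y edge, at the height of the wire tops (58 mm); axes as the rack's
- mould: bystander on the rack: small aluminium dariole mould, upright, 50 mm across at the top, 38 mm at the foot, 46 mm high. It stands on the +y half of the rack. Origin: centre of its underside
- tall_can: bystander: plain steel can, upright, 66 mm across, 100 mm high. Origin: centre of its underside
- wide_can: bystander: plain steel can, upright, 86 mm across, 40 mm high. Origin: centre of its underside
- jam_jar: bystander: jar, 72 mm across, 100 mm high, at the far side of the bench. Origin: centre of its underside
- spoon: bystander: wooden spoon, 240 mm long, lying at the far left. Origin near its middle
- rolling_pin: bystander: plain wooden rolling pin, 45 mm thick, 360 mm long, lying on the robot's right beyond the rack. Origin: underside of its middle at the start
- scraper: bystander: bench scraper lying flat, steel blade 100 x 150 mm with a wooden grip 22 mm high, near the robot on its left. Origin: on the marble under the blade
Mind the look-alikes: they are no part of the job. There is more than one size of the tart; the job needs the larger.

How it is judged:
By the outcome, as a careful person would: the job done as asked, in the order asked, and still so for the second after the job is handed in, with the robot touching nothing.
It also fails if it takes over 70 s, if anything falls off the work surface, if the arm or the gripper's body presses on something with over 40 N, if the wrist force passes 120 N, or if a joint passes its speed limit or range.

### The arm

A 7-joint arm with a two-finger parallel gripper is mounted at the origin on the work surface. World frame = base frame: x ahead of the robot, y to its left, z up, the work surface at z = 0. Lengths are in mm, angles in degrees, forces in N, time in s.
With the tool pointing down it reaches from about 350 to 900 mm from the base axis. Payload 19.9 kg.
Tool frame: the origin (TCP) lies midway between the tips of the shut fingers; the grasp point (between the pads) lies bot.grasp_offset behind it (bot.grasp_offset is the distance from the TCP to the grasp point, in mm); z points along the fingers, y is the line along which they close (so a half turn about z gives the same grasp; the last joint's range is limited). The gripper opens to 94 mm and grips with 3 to 60 N. Pads are 16 mm wide; open, the fingers measure 119 mm over their backs; the gripper's body (75 mm by 177 mm) begins 78 mm behind the grasp point.
Start: joints at [-68.153, 23.915, -0.59, 92.452, 0.269, 63.638, -3.037], TCP at [256.435, 569.947, 205.425] pointing down, gripper open.
Joint ranges: [-161.28, 161.28], [-22.2, 115.67], [-73.04, 71.86], [3.21, 147.25], [-68.34, 248.33], [10.77, 114.83], [-161.83, 161.83]. Speed limits (degrees/s): [108.29, 108.29, 136.94, 136.94, 172.46, 172.46, 172.46].

### API

Orientations are given as a 3x3 rotation matrix whose columns are the frame's x, y, z axes.
In Python, from bench import bot, eyes gives the robot as it stands. The module is installed in compiled form; this text tells all that it offers.
- The arm moves only by the shell command python3 -m creep 'ROWS' [OPENING]. ROWS is text: rows parted by semicolons, each of 4 numbers parted by spaces: the shift along the tool's x, y, z in mm, then the turn about the tool's z in degrees. A call has exactly 8 rows; each row shifts and turns the commanded pose from where the row before left it, along the tool's axes as they then stand; what a row does not reach is not made up. A row lasts 1/12 s, in which the tool goes at most 41.7 mm and 7.16 degrees, less where a joint would pass 70% of its speed; a pose out of reach is approached as far as the arm can. A call is refused whole if a number of a shift passes 41.7 or a number of a turn 7.16, either way. A call with a gripper value outside its range is refused whole. OPENING is the finger opening in mm, from 0 to 94, set as the call begins (- or left out, the last holds). The fingers move at their own pace and stop on an object; the grip force is fixed at half the most. Time passes only in rows, so rows that do not move let the fingers close, or fill a call up. It gives the time, the measured TCP pose, the force, the opening and the grip force at its end, in the units of the state.
- bot.observe(): the state, without advancing time (a new reading comes with each control period).
- eyes.capture(name): name is "scene" or "top" or "wrist"; returns the picture (480x640x3 uint8, red, green, blue); there is no depth.
- eyes.camera_params(name): a dict with "mtx" (3x3 intrinsics, pixels), "dist" ([k1, k2, p1, p2, k3] as OpenCV has them; the pictures are not rectified), "world_to_cam" (4x4, takes a point from world to camera coordinates). Camera axes: x right, y down, z forward; pixel columns grow to the right and rows downward; lengths in mm; the calibration is good to about 2 mm. A picture is of the moment at which its call begins: read the wrist's pose just before it. camera_params takes no time and is no camera call; for the wrist camera it gives the pose at the moment of the call.
- bot.finish_job(): hands the job in; it is judged then, once.
The state is a dict: "clock": time; "q": joint angles; "dq": joint speeds; "effort": joint torques, N m; "tool_pos": TCP position; "orientation": TCP orientation; "contact_force": force on the tool from outside, world axes, zero at the start; "moment": the same for the moment, N m; "grip_width": finger opening in mm; "gripper_force": force on a finger pad.
Only numpy, scipy, OpenCV 4.12 (cv2) and the standard library are available. Lean on these libraries where they do the work, as an engineer would, in place of code of your own. Each camera call takes 0.05 s, during which the arm holds its last target. There are 200 camera calls.

## Working session

There is one attempt and no reset: what is moved stays moved. The work goes in short steps, Python scripts to look and compute and a shell command to move; the robot and the scene stay as the last step left them, time stands still between calls to the robot, and variables do not carry over. Pictures are saved under pics/ and viewed, at most 12 in all, crops included, and the job is handed in when it is done.

```bash
mkdir -p pics
cat > h.py <<'E'
import numpy as np, cv2
from bench import bot, eyes
def cap(n,f):
    P=eyes.camera_params(n); im=eyes.capture(n)
    cv2.imwrite('pics/'+f,cv2.cvtColor(im,cv2.COLOR_RGB2BGR)); return im,P
def ray(P,uv,z):
    uv=np.array(uv,float).reshape(-1,1,2)
    n=cv2.undistortPoints(uv,np.array(P['mtx']),np.array(P['dist'])).reshape(-1,2)
    T=np.array(P['world_to_cam']);R=T[:3,:3];c=-R.T@T[:3,3]
    d=np.c_[n,np.ones(len(n))]@R
    return c+d*((z-c[2])/d[:,2])[:,None]
def proj(P,X):
    T=np.array(P['world_to_cam'])
    return cv2.projectPoints(np.array(X,float).reshape(-1,1,3),cv2.Rodrigues(T[:3,:3])[0],T[:3,3],np.array(P['mtx']),np.array(P['dist']))[0].reshape(-1,2)
E
python3 - <<'E'
from h import *
np.set_printoptions(precision=2,suppress=True)
s=bot.observe();print(s['clock'],s['tool_pos'],s['orientation'],s['grip_width'],bot.grasp_offset)
for n in('top','scene'):
    im,P=cap(n,n+'0.png');T=P['world_to_cam'];print(n,-T[:3,:3].T@T[:3,3],T[:3,:3])
E
```

```text
0.0 [256.31 569.6  204.83] [[-0.91  0.41 -0.  ]
 [ 0.41  0.91 -0.  ]
 [-0.   -0.   -1.  ]] 93.67304957263872 18.8
top [ 377.62  -32.88 1035.43] [[ 0.01 -1.   -0.  ]
 [-0.99 -0.01 -0.17]
 [ 0.17  0.01 -0.99]]
scene [1660.78 -195.99 1062.32] [[ 0.12  0.99  0.02]
 [ 0.64 -0.07 -0.77]
 [-0.76  0.11 -0.64]]
```

View pics/top0.png

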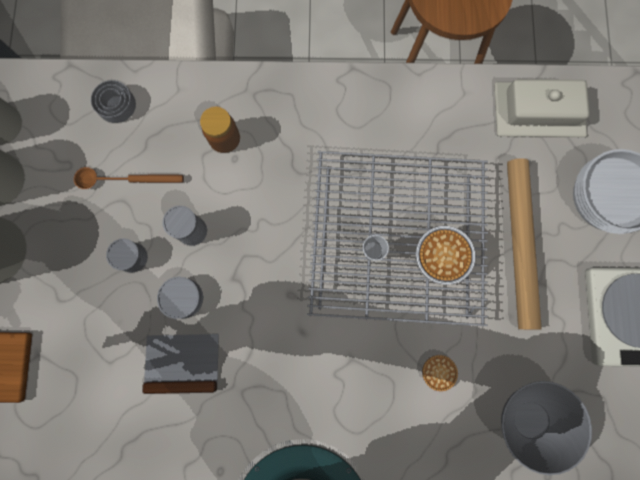

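View pics/scene0.png

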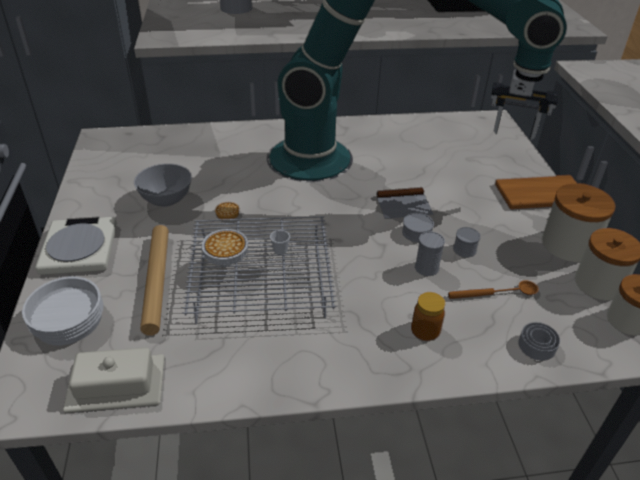

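The top view shows the rack around (400,235). Its +y edge is on the left near column 310.
- **Tart candidates:** the large tart in its tin at (446,254) and the small tart at (440,372). I choose the large one. The mould at (375,248) blocks its straight path.
- **Low-can candidates:** (183,225) tall, (124,255) low, (180,297) wide. In the scene view these are (430,253), (467,242) and (418,228). I choose (124,255), which is narrow and short.

Next I'll measure and check the choice in a crop.

Run:
```python
from h import *
np.set_printoptions(precision=1,suppress=True)
im=cv2.imread('pics/top0.png');P=eyes.camera_params('top')
a=cv2.resize(im[190:330,90:220],None,fx=4,fy=4,interpolation=cv2.INTER_CUBIC)[:, :]
cv2.imwrite('pics/cans.png',a)
b=cv2.resize(im[140:330,295:515],None,fx=3,fy=3,interpolation=cv2.INTER_CUBIC);cv2.imwrite('pics/rack.png',b)
for n,uv,z in [('low',(123,253),56),('tall',(181,220),100),('wide',(180,297),40),('tin',(446,254),84),('mould',(375,247),104),('jar',(217,118),100),('small',(440,372),20)]:print(n,ray(P,uv,z)[0])
hsv=cv2.cvtColor(im,cv2.COLOR_BGR2HSV)
m=cv2.inRange(hsv,(5,110,60),(25,255,255));m[:200]=0;m[300:]=0;m[:,:410]=0;m[:,485:]=0
c=max(cv2.findContours(m,0,2)[0],key=cv2.contourArea);(u,r)=cv2.minEnclosingCircle(c);e=cv2.fitEllipse(cv2.convexHull(c));print(u,r,e,ray(P,e[0],81), [np.ptp(ray(P,c.reshape(-1,2),81),axis=0)])
```

```text
low [513.2 373.2  56. ]
tall [574.4 246.  100. ]
wide [426.5 255.6  40. ]
tin [ 516.6 -278.1   84. ]
mould [ 525.4 -135.6  104. ]
jar [788.6 185.9 100. ]
small [ 284.3 -275.3   20. ]
(445.21270751953125, 254.9751434326172) 25.911151885986328 ((445.12677001953125, 254.86380004882812), (49.71282958984375, 51.67593765258789), 118.48686981201172) [[ 515.3 -277.1   81. ]] [array([98.4, 99.6,  0. ])]
```

View pics/cans.png

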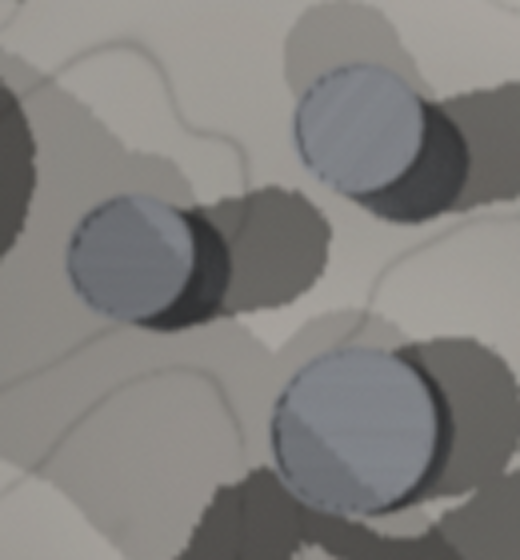

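View pics/rack.png

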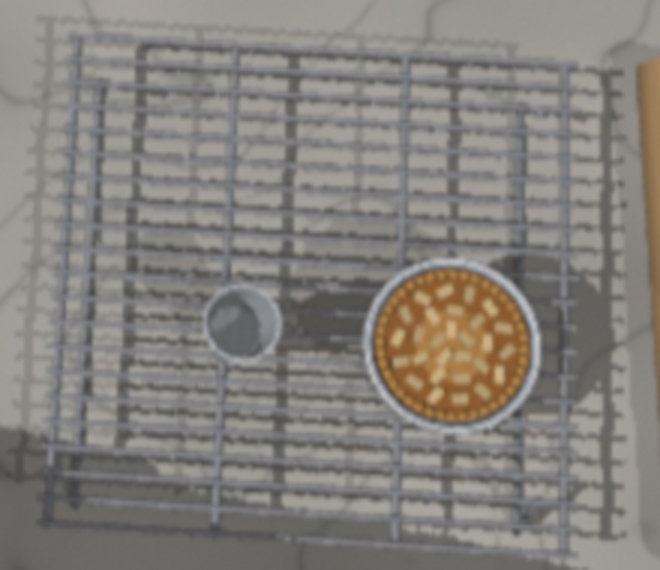

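The cans crop shows the low can's top at crop (130,258), with the tall can at (359,129) and the wide can at (357,430). The rack crop shows the tin at (452,346) and the mould at (242,322). The rack's corners are near (75,38), (45,523), (575,65) and (575,555).

Run:
```python
from h import *
np.set_printoptions(precision=1,suppress=True)
P=eyes.camera_params('top')
C=lambda u,v:(u/4+90-.4,v/4+190-.4); K=lambda u,v:(u/3+295-.3,v/3+140-.3)
for n,c,r,z in[('low',(130,258),63,56),('tall',(359,129),64,100),('wide',(357,430),82,40)]:
  print(n,ray(P,C(*c),z)[0], [np.linalg.norm(np.subtract(*ray(P,[C(c[0]-r,c[1]),C(c[0]+r,c[1])],z)))])
for n,c,r,z in[('tin',(452,346),87,84),('mould',(242,322),38,104)]:
  print(n,ray(P,K(*c),z)[0], [np.linalg.norm(np.subtract(*ray(P,[K(c[0]-r,c[1]),K(c[0]+r,c[1])],z)))])
q=ray(P,[K(75,38),K(45,523),K(575,555),K(575,65)],58);print(q,np.linalg.norm(q-np.roll(q,-1,0),axis=1),q.mean(0))
d=q[0]+q[1]-q[2]-q[3];print('yaw of +y axis',np.degrees(np.arctan2(-d[0],d[1])))
g=cv2.imread('pics/rack.png',0)
# mould foot
print(proj(P,[[516,-277,84]]))
```

```text
low [510.9 374.9  56. ] [np.float64(64.4181009162457)]
tall [570.6 249.  100. ] [np.float64(63.13488390604355)]
wide [426.2 258.   40. ] [np.float64(83.80080329723498)]
tin [ 514.5 -276.8   84. ] [np.float64(114.60444288031276)]
mould [ 525.4 -136.3  104. ] [np.float64(49.162265073959624)]
[[ 733.1  -25.    58. ]
 [ 395.8  -10.1   58. ]
 [ 380.1 -360.5   58. ]
 [ 718.2 -375.4   58. ]] [337.6 350.8 338.5 350.7] [ 556.8 -192.8   58. ]
yaw of +y axis -2.499773593981949
[[445.5 254.3]]
```

Sizes check out (can 64, tin 115, mould 49, rack width 338 mm). The mould blocks the straight line, so the plan is:
1. Set the low can about 70 mm beyond the +y edge at rack x' = +65.
2. Push the tin in +x' clear of the mould.
3. Push it in +y' onto the can.

I'll turn the tool first.

```bash
python3 -m creep '0 0 0 7;0 0 0 7;0 0 0 7;0 0 0 7;0 0 0 7;0 0 0 7;0 0 0 7;0 0 0 7' 94; python3 -m creep '0 0 0 7;0 0 0 5.5;0 0 0 0;0 0 0 0;0 0 0 0;0 0 0 0;0 0 0 0;0 0 0 0'
cat >> h.py <<'E'
def togo(x,y,z,yaw=None):
    s=bot.observe();R=np.array(s['orientation']);p=np.array(s['tool_pos'])
    d=R.T@(np.array([x,y,z])-p)
    a=np.degrees(np.arctan2(R[1,0],R[0,0]))
    print('t',round(s['clock'],2),'pos',p.round(1),'toolx yaw',round(a,2),'shift',d.round(1),'F',np.array(s['contact_force']).round(1),'w',round(s['grip_width'],1),'turn',None if yaw is None else round((a-yaw+180)%360-180,2))
E
python3 -c "
from h import *
togo(511,375,120,87.5)"
```

```text
clock: 0.77
tool_pos: [256.3, 569.8, 205.1]
orientation: [[-0.164, 0.986, -0.0], [0.986, 0.164, -0.001], [-0.001, -0.0, -1.0]]
contact_force: [0.5, -0.3, -0.3]
grip_width: 93.8
gripper_force: 0.0
clock: 1.43
tool_pos: [256.5, 569.9, 205.4]
orientation: [[0.047, 0.999, -0.0], [0.999, -0.047, -0.0], [-0.0, -0.0, -1.0]]
contact_force: [1.1, -0.2, 0.7]
grip_width: 94.2
gripper_force: 0.0
t 1.43 pos [256.5 569.9 205.4] toolx yaw 87.33 shift [-182.8  263.3   85.4] F [ 1.1 -0.2  0.7] w 94.2 turn -0.17
```

```bash
python3 -m creep '-11.4 16.5 4 0;-11.4 16.5 4 0;-11.4 16.5 4 0;-11.4 16.5 4 0;-11.4 16.5 4 0;-11.4 16.5 4 0;-11.4 16.5 4 0;-11.4 16.5 4 0' >/dev/null; python3 -m creep '-11.4 16.5 2 0;-11.4 16.5 2 0;-11.4 16.5 2 0;-11.4 16.5 2 0;-11.4 16.5 2 0;-11.4 16.5 2 0;-11.4 16.5 2 0;-11.4 16.5 2 0' >/dev/null
python3 -c "
from h import *
togo(511,375,30,87.5)
im,P=cap('wrist','w1.png');print(proj(P,[[511,375,56]]))"
```

```text
t 2.77 pos [512.2 374.6 157.4] toolx yaw 87.32 shift [  0.4  -1.2 127.4] F [ 0.7  0.5 -0.6] w 94.0 turn -0.18
[[319.26961355 232.39649637]]
```

View pics/w1.png

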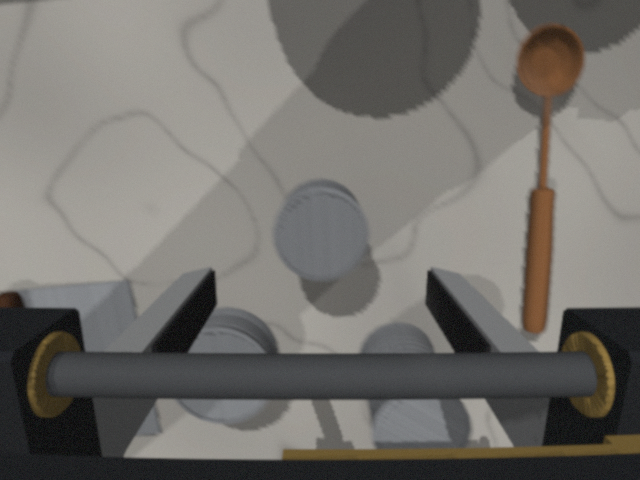

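The wrist view shows the low can's top centred at (323,232), 93 px wide. The prediction was (319,232), so it is confirmed within about 2 mm, and the tall and wide cans are behind it. I'll descend and grip.

```bash
python3 -m creep '0 1.5 20 0;0 0 20 0;0 0 20 0;0 0 20 0;0 0 20 0;0 0 18 0;0 0 10 0;0 0 5 0' >/dev/null; python3 -m creep '0 0 0 0;0 0 0 0;0 0 0 0;0 0 0 0;0 0 0 0;0 0 0 0;0 0 0 0;0 0 0 0' 50; python3 -m creep '0 0 0 0;0 0 0 0;0 0 0 0;0 0 0 0;0 0 -4 0;0 0 -10 0;0 0 -20 0;0 0 -20 0'
python3 -c "
from h import *
togo(632.8,54,100,87.5)"
```

```text
clock: 4.15
tool_pos: [512.9, 375.5, 25.3]
orientation: [[0.047, 0.999, 0.0], [0.999, -0.047, 0.001], [0.001, 0.0, -1.0]]
contact_force: [-4.7, -0.4, 8.3]
grip_width: 65.0
gripper_force: 30.0
clock: 4.82
tool_pos: [512.8, 374.7, 79.4]
orientation: [[0.048, 0.999, -0.001], [0.999, -0.048, -0.001], [-0.001, -0.0, -1.0]]
contact_force: [0.2, 0.2, -2.6]
grip_width: 65.4
gripper_force: 30.0
t 4.82 pos [512.8 374.7  79.4] toolx yaw 87.27 shift [-314.7  135.2  -20.4] F [ 0.2  0.2 -2.6] w 65.4 turn -0.23
```

The straight path crosses the tall can, so I'll raise well above it first.

```bash
python3 -m creep '0 0 -12 0;0 0 -12 0;0 0 -12 0;0 0 -12 0;0 0 -12 0;0 0 -12 0;0 0 -12 0;0 0 -6 0' >/dev/null; python3 -m creep '-19.7 8.5 0 0;-19.7 8.5 0 0;-19.7 8.5 0 0;-19.7 8.5 0 0;-19.7 8.5 0 0;-19.7 8.5 0 0;-19.7 8.5 0 0;-19.7 8.5 0 0' >/dev/null;  python3 -m creep '-19.7 8.5 0 0;-19.7 8.5 0 0;-19.7 8.5 0 0;-19.7 8.5 0 0;-19.7 8.5 0 0;-19.7 8.5 0 0;-19.7 8.5 0 0;-19.7 8.5 0 0' >/dev/null
python3 -c "
from h import *
togo(632.8,54,25.5,87.5)
im,P=cap('top','t2.png')
im=im[140:330,200:480];cv2.imwrite('pics/t2c.png',cv2.resize(im[:,:,::-1],None,fx=2.8,fy=2.8,interpolation=cv2.INTER_CUBIC))"
```

```text
t 6.82 pos [634.   52.8 168.5] toolx yaw 87.28 shift [  1.1  -1.2 143. ] F [-0.8 -0.4 -2.8] w 65.9 turn -0.22
```

View pics/t2c.png

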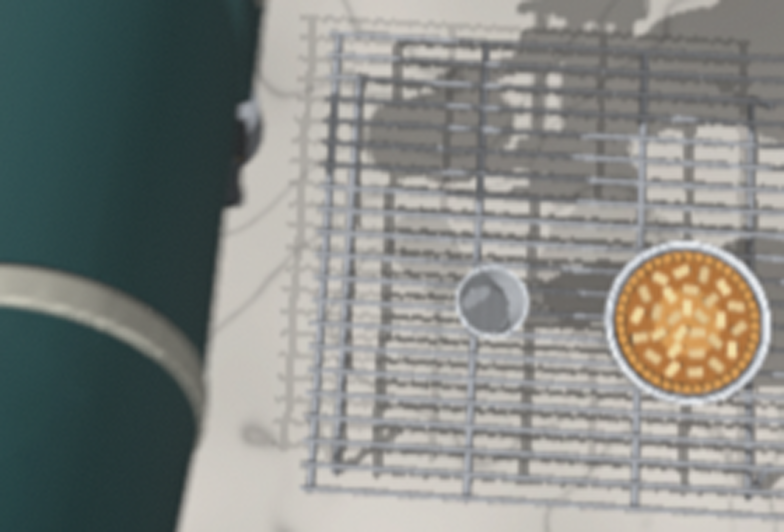

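The view shows the wire ends at crop x≈332 (px 318.6), so the edge estimate holds. The can is going to about 70 mm beyond it. Lowering now.

```bash
python3 -m creep '0 0 15 0;0 0 15 0;0 0 15 0;0 0 15 0;0 0 15 0;0 0 15 0;0 0 15 0;0 0 15 0' >/dev/null; python3 -m creep '0 -1 10 0;0 0 7 0;0 0 3 0;0 0 2 0;0 0 0 0;0 0 0 0;0 0 0 0;0 0 0 0'; python3 -m creep '0 0 0 0;0 0 0 0;0 0 0 0;0 0 0 0;0 0 0 0;0 0 0 0;0 0 0 0;0 0 0 0' 94;python3 -c "
from h import *
togo(632.8,54,150,87.5)"
```

```text
clock: 8.2
tool_pos: [633.1, 53.9, 27.0]
orientation: [[0.047, 0.999, 0.001], [0.999, -0.047, 0.0], [0.0, 0.001, -1.0]]
contact_force: [1.1, -0.0, -2.8]
grip_width: 65.7
gripper_force: 30.0
clock: 8.87
tool_pos: [632.8, 53.9, 26.5]
orientation: [[0.048, 0.999, -0.0], [0.999, -0.048, -0.0], [-0.0, -0.0, -1.0]]
contact_force: [0.0, 0.0, -0.5]
grip_width: 93.9
gripper_force: 0.0
t 8.87 pos [632.8  53.9  26.5] toolx yaw 87.28 shift [ 1.000e-01 -0.000e+00 -1.235e+02] F [ 0.   0.  -0.5] w 93.9 turn -0.22
```

```bash
python3 -m creep '0 0 -5 0;0 0 -15 0;0 0 -22 0;0 0 -22 0;0 0 -22 0;0 0 -22 0;0 0 -15 0;0 0 0 7' >/dev/null; python3 -m creep '0 0 0 7;0 0 0 7;0 0 0 7;0 0 0 7;0 0 0 7;0 0 0 7;0 0 0 7;0 0 0 7' 60 >/dev/null; python3 -m creep '0 0 0 7;0 0 0 7;0 0 0 7;0 0 0 6;0 0 0 0;0 0 0 0;0 0 0 0;0 0 0 0' >/dev/null
python3 -c "
from h import *
togo(436.6,-273.6,120,-2.5)
im,P=cap('wrist','w2.png');im,P=cap('top','t3.png')"
```

```text
t 10.87 pos [632.8  53.8 149.6] toolx yaw -2.57 shift [-181.4  335.9   29.6] F [-0.6 -0.1  0.2] w 60.1 turn -0.07
```

```bash
python3 -m creep '-11.3 21 0 0;-11.3 21 0 0;-11.3 21 0 0;-11.3 21 0 0;-11.3 21 0 0;-11.3 21 0 0;-11.3 21 0 0;-11.3 21 0 0' >/dev/null; python3 -m creep '-11.3 21 0 0;-11.3 21 0 0;-11.3 21 0 0;-11.3 21 0 0;-11.3 21 0 0;-11.3 21 0 0;-11.3 21 0 0;-11.3 21 0 0' >/dev/null; python3 -m creep '0 0 15 0;0 0 15 0;0 0 15 0;0 0 15 0;0 0 10 0;0 0 5 0;0 0 4 0;0 0 3 0'
python3 -c "
from h import *
togo(436.6,-273.6,67,-2.5)
im,P=cap('wrist','w3.png');print(proj(P,[[514.5,-277,84]]))"
```

```text
clock: 12.97
tool_pos: [436.5, -273.3, 67.6]
orientation: [[0.999, -0.047, 0.0], [-0.047, -0.999, -0.0], [0.0, 0.0, -1.0]]
contact_force: [0.2, -0.3, 0.4]
grip_width: 60.0
gripper_force: 0.0
t 12.97 pos [ 436.5 -273.3   67.6] toolx yaw -2.71 shift [0.2 0.3 0.6] F [ 0.2 -0.3  0.4] w 60.0 turn -0.21
[[316.56113037 100.78066416]]
```

View pics/w3.png

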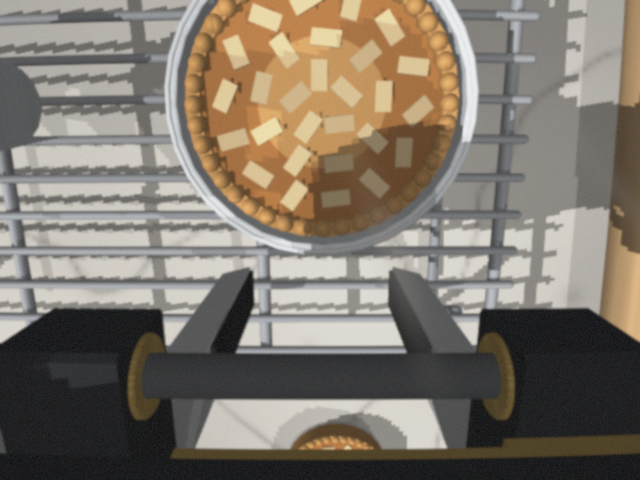

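The tin's centre is at (322,95) with the rim 312 px across, about 2 mm beyond the prediction, and the fingers stand behind it over the wires. I'll push in +x'.

```bash
python3 -m creep '6 2 0 0;6 0 0 0;4 0 0 0;3 0 0 0;4 0 0 0;5 0 0 0;5 0 0 0;5 0 0 0'; python3 -m creep '5 0 0 0;5 0 0 0;5 0 0 0;5 0 0 0;5 0 0 0;5 0 0 0;5 0 0 0;5 0 0 0';python3 -m creep '5 0 0 0;5 0 0 0;5 0 0 0;5 0 0 0;5 0 0 0;5 0 0 0;3 0 0 0;2 0 0 0' >/dev/null
python3 - <<'E'
from h import *
togo(436.6,-273.6,67,-2.5)
im,P=cap('top','t4.png')
def tart(im,P,box):
    hsv=cv2.cvtColor(im,cv2.COLOR_RGB2HSV);m=cv2.inRange(hsv,(5,110,60),(25,255,255));k=np.zeros_like(m);k[box[1]:box[3],box[0]:box[2]]=1
    c=max(cv2.findContours(m*k,0,2)[0],key=cv2.contourArea);h=cv2.convexHull(c);e=cv2.fitEllipse(h);return e,ray(P,e[0],81),np.ptp(ray(P,c.reshape(-1,2),81),axis=0)
print(tart(im,P,(330,150,500,300)))
E
```

```text
clock: 13.68
tool_pos: [474.2, -277.0, 67.5]
orientation: [[0.999, -0.048, -0.001], [-0.048, -0.999, 0.0], [-0.001, -0.0, -1.0]]
contact_force: [-3.9, 0.2, 1.8]
grip_width: 59.9
gripper_force: 1.8
clock: 14.35
tool_pos: [514.6, -278.9, 67.5]
orientation: [[0.999, -0.048, -0.0], [-0.048, -0.999, -0.0], [-0.0, 0.0, -1.0]]
contact_force: [-3.3, -0.4, 1.7]
grip_width: 60.0
gripper_force: 1.7
t 15.02 pos [ 549.5 -280.6   67.5] toolx yaw -2.72 shift [-113.1   -1.6    0.5] F [-4.3  0.4  1.8] w 59.8 turn -0.22
(((436.7048645019531, 194.36856079101562), (11.67856502532959, 31.635665893554688), 56.80424880981445), array([[ 638.85241903, -263.64042523,   81.        ]]), array([38.24625455, 57.61590802,  0.        ]))
```

```bash
python3 -m creep '4 0 0 0;3 0 0 0;2 0 0 0;1.5 0 0 0;0 0 0 0;-4 0 0 0;-10 0 0 0;-16 0 0 0'
python3 - <<'E'
from h import *
togo(436.6,-273.6,67,-2.5)
im,P=cap('wrist','w4.png')
hsv=cv2.cvtColor(im,cv2.COLOR_RGB2HSV);m=cv2.inRange(hsv,(5,90,40),(28,255,255));m[250:]=0
m[:,560:]=0
c=max(cv2.findContours(m,0,2)[0],key=cv2.contourArea);p=ray(P,c.reshape(-1,2),80)
A=np.c_[p[:,:2],np.ones(len(p))]
h=cv2.convexHull(c).reshape(-1,2);h=h[(h[:,1]>3)]
p=ray(P,h,81)[:,:2];s=np.linalg.lstsq(np.c_[2*p,np.ones(len(p))],(p**2).sum(1),rcond=None)[0];print(s[:2],np.sqrt(s[2]+s[0]**2+s[1]**2))
E
```

```text
clock: 15.73
tool_pos: [529.5, -279.5, 67.4]
orientation: [[0.999, -0.047, 0.001], [-0.047, -0.999, -0.001], [0.001, 0.001, -1.0]]
contact_force: [-0.5, 0.1, 0.8]
grip_width: 59.8
gripper_force: 0.0
t 15.73 pos [ 529.5 -279.5   67.4] toolx yaw -2.67 shift [-93.1  -1.5   0.4] F [-0.5  0.1  0.8] w 59.8 turn -0.17
[ 614.48934587 -285.59945936] 51.581414459156846
```

```bash
python3 -m creep '0 0 -20 0;0 0 -25 0;0 0 -15 -5.6;0 0 0 -7;0 0 0 -7;0 0 0 -7;0 0 0 -7;0 0 0 -7' >/dev/null; python3 -m creep '0 0 0 -7;0 0 0 -7;0 0 0 -7;0 0 0 -7;0 0 0 -7;0 0 0 -7;0 0 0 -7;0 0 0 0' >/dev/null
python3 -c "
from h import *
togo(610.3,-363.5,67,86.9)"
```

```text
t 17.12 pos [ 528.9 -279.8  127.7] toolx yaw 87.22 shift [-79.7  85.3  60.7] F [-0.5 -0.2  0.4] w 60.2 turn 0.32
```

```bash
python3 -m creep '-12 12 0 0.3;-12 12 0 0;-12 12 0 0;-12 12 0 0;-12 12 0 0;-12 12 0 0;-7.5 13 0 0;0 0 0 0' >/dev/null;  python3 -m creep '0 0 15 0;0 0 15 0;0 0 12 0;0 0 9 0;0 0 5 0;0 0 4 0;0 0 0 0;0 0 0 0' >/dev/null
cat >> h.py <<'E'
def circ(p):
    p=p[:,:2];s=np.linalg.lstsq(np.c_[2*p,np.ones(len(p))],(p**2).sum(1),rcond=None)[0];return s[:2],np.sqrt(s[2]+s[0]**2+s[1]**2)
def wtart(f,vmax=250):
    im,P=cap('wrist',f);hsv=cv2.cvtColor(im,cv2.COLOR_RGB2HSV);m=cv2.inRange(hsv,(5,90,40),(28,255,255));m[vmax:]=0;m[:,:80]=0;m[:,560:]=0
    c=max(cv2.findContours(m,0,2)[0],key=cv2.contourArea);h=cv2.convexHull(c).reshape(-1,2);h=h[h[:,1]>3]
    print('tart',circ(ray(P,h,81)));return im,P
E
python3 -c "
from h import *
togo(610.3,-363.5,67,86.9);wtart('w5.png')"
```

```text
t 18.45 pos [ 609.9 -364.1   67.8] toolx yaw 86.56 shift [0.6 0.4 0.8] F [-0.  -0.4 -0.3] w 60.3 turn -0.34
tart (array([ 615.59102427, -285.50764578]), np.float64(51.514257657284496))
```

```bash
python3 -m creep '6 1.2 0 -0.5;6 0 0 0;4 0 0 0;3 0 0 0;4 0 0 0;5 0 0 0;6 0 0 0;6 0 0 0'; python3 -m creep '6 0 0 0;6 0 0 0;6 0 0 0;6 0 0 0;6 0 0 0;6 0 0 0;6 0 0 0;6 0 0 0'; python3 -m creep '6 0 0 0;6 0 0 0;6 0 0 0;6 0 0 0;5 0 0 0;4 0 0 0;3 0 0 0;2 0 0 0' >/dev/null
python3 -c "
from h import *
togo(630,0,67,87.1);wtart('w6.png')"
```

```text
clock: 19.17
tool_pos: [613.0, -324.0, 67.6]
orientation: [[0.051, 0.999, 0.0], [0.999, -0.051, -0.001], [-0.001, 0.0, -1.0]]
contact_force: [-0.0, -2.7, 1.3]
grip_width: 60.0
gripper_force: 1.3
clock: 19.83
tool_pos: [615.5, -275.6, 67.5]
orientation: [[0.051, 0.999, 0.0], [0.999, -0.051, -0.0], [-0.0, 0.0, -1.0]]
contact_force: [0.2, -4.7, 1.0]
grip_width: 59.9
gripper_force: 1.6
t 20.5 pos [ 617.5 -237.8   67.5] toolx yaw 87.08 shift [238.2   0.4   0.5] F [-0.7 -3.6  1.7] w 60.3 turn -0.02
tart (array([ 620.57919942, -183.14816737]), np.float64(51.49087813394479))
```

```bash
python3 -c "
from h import *
im,P=cap('top','t5.png');print(proj(P,[[632.8,53.9,56]]))
im=im[140:300,230:430];cv2.imwrite('pics/t5c.png',cv2.resize(im[:,:,::-1],None,fx=3.5,fy=3.5,interpolation=cv2.INTER_CUBIC))"
```

```text
[[281.03119839 198.23613164]]
```

View pics/t5c.png

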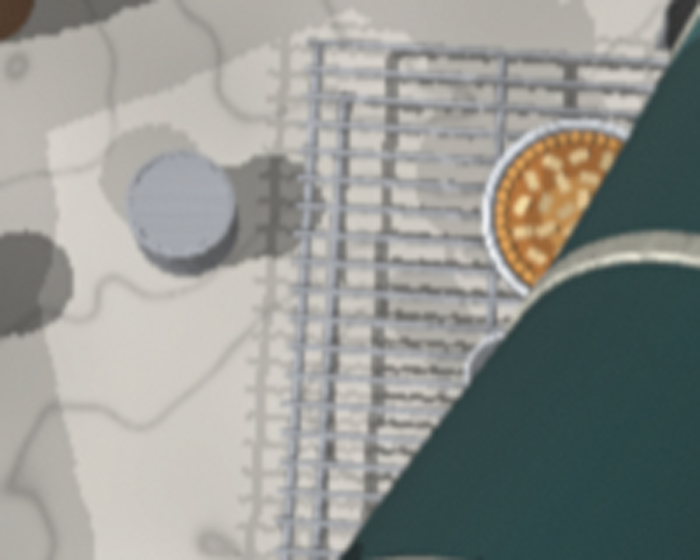

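The can's top is at crop (183,204), which is within 2 mm of the expected spot (about (633,52)) and about 67 mm beyond the edge. The tin is past the mould's side with a gap. I'll push on.

```bash
python3 -m creep '4 0 0 0;6 0 0 0;6 0 0 0;6 0 0 0;6 0 0 0;6 0 0 0;6 0 0 0;6 0 0 0'>/dev/null; python3 -m creep '6 0 0 0;6 0 0 0;6 0 0 0;6 0 0 0;6 0 0 0;6 0 0 0;6 0 0 0;6 0 0 0'; python3 -m creep '6 0 0 0;6 0 0 0;6 0 0 0;6 0 0 0;6 0 0 0;6 0 0 0;5 0 0 0;3 0 0 0'
python3 -c "
from h import *
togo(633,-5,67,87.1);wtart('w7.png')"
```

```text
clock: 21.93
tool_pos: [622.2, -143.7, 67.5]
orientation: [[0.051, 0.999, -0.0], [0.999, -0.051, -0.0], [-0.0, -0.0, -1.0]]
contact_force: [-0.3, -4.4, 2.1]
grip_width: 59.9
gripper_force: 1.6
clock: 22.6
tool_pos: [624.5, -99.5, 67.5]
orientation: [[0.05, 0.999, 0.0], [0.999, -0.05, 0.0], [0.0, -0.0, -1.0]]
contact_force: [-0.3, -3.4, 1.0]
grip_width: 59.8
gripper_force: 1.6
t 22.6 pos [624.5 -99.5  67.5] toolx yaw 87.11 shift [94.8  3.7  0.5] F [-0.3 -3.4  1. ] w 59.8 turn 0.01
tart (array([627.61108193, -44.78180299]), np.float64(51.49519812296764))
```

```bash
python3 -c "
from h import *
P=eyes.camera_params('top')
print(ray(P,(230+484/3.5-.36,140+215/3.5-.36),84),ray(P,(281.9,197.9),56))
im,P=cap('top','t6.png')
im=im[150:260,250:400];cv2.imwrite('pics/t6c.png',cv2.resize(im[:,:,::-1],None,fx=5,fy=5,interpolation=cv2.INTER_CUBIC))"
```

```text
[[ 622.11203208 -123.96114413   84.        ]] [[633.54520423  52.11408212  56.        ]]
```

View pics/t6c.png

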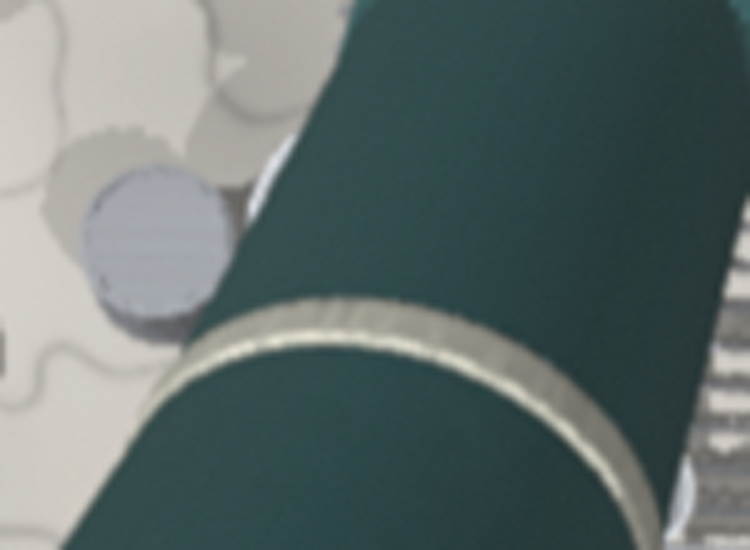

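The can's top is at crop (158,241) and the tin's rim edge shows at (262,180), closing in on line. About 96 mm remains, and I'll slow down.

```bash
python3 -m creep '3 0 0 0;5 0 0 0;5 0 0 0;5 0 0 0;5 0 0 0;5 0 0 0;5 0 0 0;5 0 0 0'; python3 -m creep '5 0 0 0;5 0 0 0;5 0 0 0;5 0 0 0;4 0 0 0;4 0 0 0;3 0 0 0;3 0 0 0';python3 -c "
from h import *
togo(633,-3.5,67,87.1);wtart('w8.png')"
```

```text
clock: 23.37
tool_pos: [626.6, -62.3, 67.7]
orientation: [[0.051, 0.999, 0.0], [0.999, -0.051, -0.0], [-0.0, 0.0, -1.0]]
contact_force: [-0.3, -6.0, 5.0]
grip_width: 59.9
gripper_force: 3.1
clock: 24.03
tool_pos: [628.0, -27.9, 67.3]
orientation: [[0.051, 0.999, -0.0], [0.999, -0.051, 0.0], [0.0, -0.0, -1.0]]
contact_force: [0.2, -2.2, -2.2]
grip_width: 59.9
gripper_force: 1.2
t 24.03 pos [628.  -27.9  67.3] toolx yaw 87.09 shift [24.7  3.8  0.3] F [ 0.2 -2.2 -2.2] w 59.9 turn -0.01
tart (array([631.08843462,  26.54916891]), np.float64(51.237288728407904))
```

```bash
python3 -m creep '2 0 0 0;2 0 0 0;2 0 0 0;2 0 0 0;2 0 0 0;2 0 0 0;2 0 0 0;2 0 0 0'; python3 -c "
from h import *
togo(633,-3.5,67,87.1);wtart('w9.png')"; python3 -m creep '1 0 0 0;1 0 0 0;1 0 0 0;1 0 0 0;0 0 0 0;0 0 0 0;0 0 0 0;0 0 0 0';python3 -c "
from h import *
togo(633,-3.5,67,87.1);wtart('w10.png')"
```

```text
clock: 24.75
tool_pos: [629.0, -12.3, 67.5]
orientation: [[0.051, 0.999, 0.0], [0.999, -0.051, -0.0], [-0.0, 0.0, -1.0]]
contact_force: [0.1, -0.6, -0.9]
grip_width: 60.3
gripper_force: 1.1
t 24.75 pos [629.  -12.3  67.5] toolx yaw 87.07 shift [9.  3.6 0.5] F [ 0.1 -0.6 -0.9] w 60.3 turn -0.03
tart (array([632.04961749,  42.18295704]), np.float64(51.21224481848209))
clock: 25.47
tool_pos: [629.2, -8.4, 67.5]
orientation: [[0.051, 0.999, 0.0], [0.999, -0.051, 0.0], [0.0, 0.0, -1.0]]
contact_force: [0.4, -0.1, -0.6]
grip_width: 60.0
gripper_force: 0.0
t 25.47 pos [629.2  -8.4  67.5] toolx yaw 87.08 shift [5.1 3.5 0.5] F [ 0.4 -0.1 -0.6] w 60.0 turn -0.02
tart (array([632.59915395,  46.80845182]), np.float64(49.9029015823649))
```

View pics/w10.png

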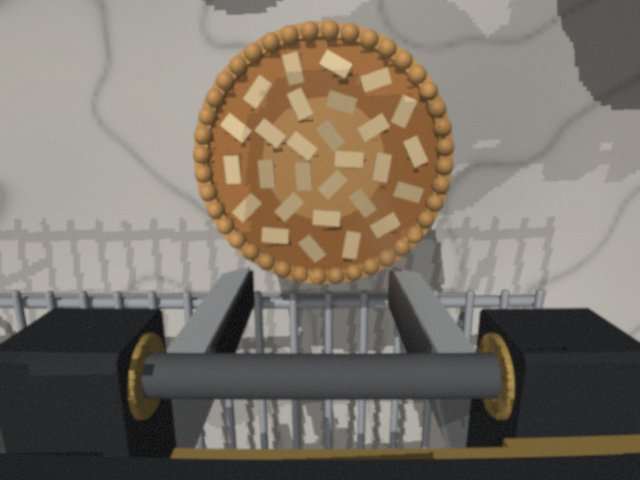

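The wrist view shows the tart at (323,152) with no ring round it, so the ring has dropped. I'll back off straight, then raise and check.

```bash
python3 -m creep '-3 0 0 0;-8 0 0 0;-14 0 0 0;-14 0 0 0;-14 0 -10 0;-14 0 -20 0;-14 0 -20 0;-10 0 -20 0' >/dev/null;python3 -m creep '-15 0 -15 0;-20 0 -15 0;-20 0 -15 0;-20 0 -15 0;-20 0 -10 0;-20 0 0 0;-10 0 0 0;0 0 0 0' >/dev/null; python3 -c "
from h import *
togo(633,-3.5,67,87.1)
a,P=cap('top','t7.png');b,Q=cap('scene','s7.png')
print(proj(Q,[[633,50,56]]))
hsv=cv2.cvtColor(a,cv2.COLOR_RGB2HSV);m=cv2.inRange(hsv,(5,110,60),(25,255,255));m[:160]=0;m[240:]=0;m[:,:250]=0;m[:,330:]=0
c=max(cv2.findContours(m,0,2)[0],key=cv2.contourArea);print(circ(ray(P,cv2.convexHull(c).reshape(-1,2),78)))
u,v=proj(Q,[[633,50,56]])[0].astype(int)
f=lambda i:cv2.resize(i[:,:,::-1],(400,400),interpolation=cv2.INTER_CUBIC)
cv2.imwrite('pics/fin.png',np.hstack([f(a[155:255,235:335]),f(b[v-50:v+50,u-50:u+50])]))"
```

```text
t 26.85 pos [ 616.9 -227.9  207.9] toolx yaw 86.83 shift [225.2   3.7 140.6] F [-1.2 -0.4  0.1] w 60.2 turn -0.27
[[358.4174087  273.25277558]]
(array([634.04706161,  48.24303011]), np.float64(49.94693157408964))
```

View pics/fin.png

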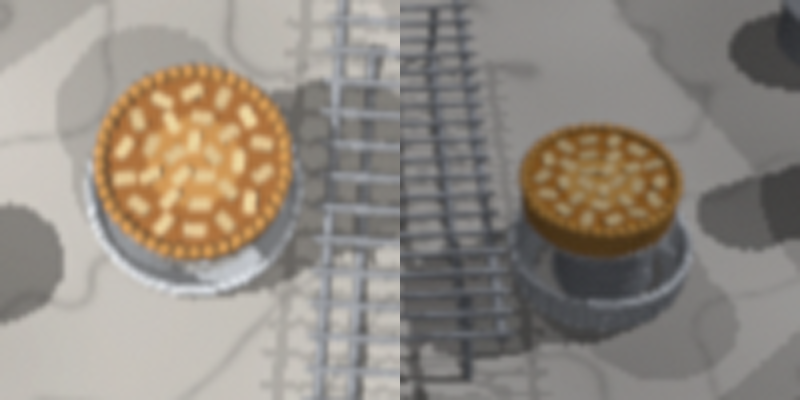

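The left half shows the tart at (193,160) with the ring round the can's foot. The right half shows the tart level on the can and the ring down on the marble. The tart is about 4 mm off the can's centre, which is stable.

```bash
python3 -c "
from bench import bot
print(bot.finish_job())"
```

```text
the job is handed in; nothing more can be done
None
```

The tart is out of its tin: it sits level on its base disc on top of the low can, about 4 mm off centre, with the ring dropped round the can onto the marble; I moved only the tin and the low can, and handed the job in at about 27 s.

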